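# Scoop the grinding balls into the counting tray and hold it tipped to its pouring corner

## Robot

A 6-joint arm with a two-finger parallel gripper is mounted at the origin on a cart in front of the work surface, level with it; the furniture and walls round the work are solid. World frame = base frame: x ahead of the robot, y to its left, z up, the work surface at z = 0. Lengths are in m, angles in degrees, forces in N, time in s.
With the tool pointing down it reaches from about 0.35 to 0.875 m from the base axis. Payload 15.5 kg.
Tool frame: the origin (TCP) lies at the very end of the fingers, on their centre line; the grasp point (between the pads) lies 19 mm behind it; z points along the fingers, y is the line along which they close (so a half turn about z gives the same grasp; the last joint's range is limited). The gripper opens to 85 mm and grips with 20 to 120 N. Pads are 22 mm wide; open, the fingers measure 114 mm over their backs; the gripper's body (76 mm by 85 mm) begins 54 mm behind the grasp point. The pads swing forward as they close: fully open they stand 13 mm farther back than shut.
Start: joints at [-78.524, 28.281, 77.091, -0, 74.628, -5.472], TCP at [0.182, -0.598, 0.231] pointing down, gripper open.
Joint ranges: [-166.48, 166.48], [-47.26, 123.95], [12.59, 153.08], [-70.14, 250.14], [6.76, 159.57], [-176.63, 176.63]. Speed limits (degrees/s): [108.29, 108.29, 147.25, 172.46, 172.46, 172.46].

## Interface

Orientations are given as a 3x3 rotation matrix whose columns are the frame's x, y, z axes.
In Python, from plant import ctrl, imaging gives the robot as it stands (ctrl), with the cameras (imaging). Calls block until the motion is done:
- ctrl.goto(position, orientation): joint-space move of the TCP to a pose.
- ctrl.move_linear(position, max_speed=0.15, orientation=None): straight line of the TCP; orientation=None keeps the orientation; max_speed is the mean speed in m/s.
- ctrl.move_joints(angles): joint-space move.
- ctrl.command_gripper(opening, grasp_force=None): opening from 0.0 (shut) to 1.0 (fully open); grasp_force is the grip in N (None keeps the last); returns when the fingers have stopped.
- ctrl.dwell(seconds).
- ctrl.inverse_kinematics(position, orientation): joint angles nearest the present ones, or None.
- ctrl.sense(): the state.
- imaging.grab_frame(name): name is "scene" or "top" or "wrist"; returns the picture (420x560x3 uint8, blue, green, red); there is no depth.
- imaging.camera_info(name): a dict with "fx", "fy", "cx", "cy" (pixels), "R" (3x3) and "t" (3): a world point X has camera coordinates R X + t; the wrist camera has in their place "mount" (4x4, takes a point from camera to tool coordinates, whose origin is the TCP and whose axes are the flange's). Camera axes: x right, y down, z forward; pixel columns grow to the right and rows downward; lengths in m; the calibration is good to about 2 mm. A picture is of the moment at which its call begins: read the wrist's pose just before it. camera_info takes no time and is no camera call.
A pose or a line that the arm cannot do raises ctrl.Unreachable and nothing moves.
- ctrl.finish_job(): hands the job in; it is judged then, once.
The state is a dict: "clock": time; "joint_pos": joint angles; "qvel": joint speeds; "tau": joint torques, N m; "tcp_pos": TCP position; "eef_rot": TCP orientation; "force": force on the tool from outside, world axes, zero at the start; "torque": the same for the moment, N m; "grip_width": opening from 0.0 (shut) to 1.0 (fully open); "finger_force": force on a finger pad.
Only numpy, scipy, OpenCV 4.12 (cv2) and the standard library are available. Lean on these libraries where they do the work, as an engineer would, in place of code of your own. Each camera call takes 0.05 s, during which the arm holds its last target. There are 200 camera calls.

## Task

Take the scoop that stands in the stock bin, scoop up all five ceramic grinding balls in one load, tip them into the counting tray standing level on the bench, and put the scoop back flat in the bin. Then lift the tray by its grip, clear of the bench, and tilt it about 25 degrees towards its cut-off pouring corner so that all five balls run together there for counting. Finish while still holding the tray steady in the air like that, and leave the tally counter, the forceps and the two vials where they are.

Things in the scene. Friction and masses are not known exactly. Their poses are not given: they have to be found in the camera images.
- bin: Grey plastic stock bin, fixed, open on top: inside 180 mm along its x, 78 mm along its y; walls and floor 3 mm; rim 45 mm above the bench, at the -x end only 26 mm. Origin: centre of its underside; z up. The scoop stands at its -x end, grip sticking out over that low end; the balls lie in the +x half. The +x wall is plain and upright, to scoop against.
- scoop: Loose steel scoop, 160 g, standing flat in the bin, 4 mm clear of each side wall. Pan 80 mm long (x), 70 mm wide (y) outside; floor 2 mm, at the open front (+x) thinned to a 1 mm lip; walls 2 mm thick, back wall (-x) 28 mm high, side walls 28 mm falling to 13 mm at the front. Origin: centre of the pan's underside; z up when flat. A neck rises from the back wall to the grip.
- scoop_grip (a point): Point to hold the scoop, 75 mm behind (-x) and 74 mm above the scoop's origin, axes as the scoop's. It lies in a straight black bar grip along x, 16 mm wide (y), 20 mm tall (z = 64 to 84 mm in the scoop's frame), 80 mm long (x = -126 to -46 mm). Close the fingers along y.
- scoop_lip (a point): Middle of the scoop's front edge, on its underside: 40 mm ahead (+x) of the scoop's origin. Axes as the scoop's.
- tray: Loose aluminium counting tray, 0.16 to 0.25 kg, standing on the bench: 150 mm (x) by 120 mm (y) outside, walls 36 mm high, walls and floor 3 mm. Origin: centre of its underside; z up. The corner at (+x, +y) is cut off at 45 degrees, 36 mm along each side, with a lower, 24 mm high flared pouring lip; the other corners are square. A black grip sticks out of the -x end.
- tray_grip (a point): Point to hold the tray, 118 mm behind (-x) the tray's origin and 30 mm above its underside, axes as the tray's. It lies in a straight black bar grip along x, 16 mm wide (y), 20 mm tall (z = 20 to 40 mm in the tray's frame), 75 mm long (x = -160 to -85 mm). Close the fingers along y.
- tray_corner (a point): Pouring corner: middle of the cut-off edge, where the inner face of the lip meets the tray's inner floor; 55 mm (+x) and 40 mm (+y) from the tray's origin, 3 mm above its underside. Axes as the tray's.
- ball_1: One of five alike white ceramic grinding balls, 18 mm diameter, 18 g, smooth; it lies still on a level floor and rolls on a slope steeper than about 7 degrees. Origin: its centre (its axes turn as it rolls).
- ball_2: One of five alike white ceramic grinding balls, 18 mm diameter, 18 g, smooth; it lies still on a level floor and rolls on a slope steeper than about 7 degrees. Origin: its centre (its axes turn as it rolls).
- ball_3: One of five alike white ceramic grinding balls, 18 mm diameter, 18 g, smooth; it lies still on a level floor and rolls on a slope steeper than about 7 degrees. Origin: its centre (its axes turn as it rolls).
- ball_4: One of five alike white ceramic grinding balls, 18 mm diameter, 18 g, smooth; it lies still on a level floor and rolls on a slope steeper than about 7 degrees. Origin: its centre (its axes turn as it rolls).
- ball_5: One of five alike white ceramic grinding balls, 18 mm diameter, 18 g, smooth; it lies still on a level floor and rolls on a slope steeper than about 7 degrees. Origin: its centre (its axes turn as it rolls).
- counter: White hand tally counter, 44 x 53 x 33 mm, standing loose to the left of the tray; to be left alone. Origin: centre of its underside.
- forceps: Steel forceps 119 mm long lying loose on the bench to the left; to be left alone. Origin: centre of the underside.
- vial_a: Small vial, white cap, 15 mm diameter, 48 mm high, standing loose behind the work; to be left alone. Origin: centre of its underside.
- vial_b: Small vial, blue cap, 15 mm diameter, 48 mm high, standing loose behind the work; to be left alone. Origin: centre of its underside.

How it is judged:
By the outcome, as a careful person would: the job done as asked, in the order asked, and still so for the second after the job is handed in, while the arm keeps its last pose, push and grip.
It also fails if it takes over 67 s, if anything falls off the work surface, if the arm or the gripper's body presses on something with over 40 N, if the wrist force passes 120 N, or if a joint passes its speed limit or range.

## Working session

There is one attempt and no reset: what is moved stays moved. The work goes in short steps, each a Python script; the robot and the scene stay as the last script left them, time stands still between calls to the robot, and variables do not carry over. Pictures are saved under pics/ and viewed, at most 10 in all, crops included, and the job is handed in when it is done.

```bash
ls; mkdir -p pics; python3 - <<'E'
from plant import ctrl, imaging
import cv2,numpy as np
np.set_printoptions(precision=4,suppress=True)
for n in("scene","top"):
    cv2.imwrite(f"pics/{n}0.png",cv2.resize(imaging.grab_frame(n),(800,600),interpolation=cv2.INTER_CUBIC))
    print(n,imaging.camera_info(n))
print(imaging.camera_info("wrist")); print(ctrl.sense())
E
```

```text
pics
plant.py
scene {'fx': 459.49327062050367, 'fy': 459.49327062050367, 'cx': 286.73935908885613, 'cy': 203.13569888082802, 'R': array([[-0.5552, -0.8313, -0.0256],
       [-0.414 ,  0.3029, -0.8584],
       [ 0.7214, -0.466 , -0.5123]]), 't': array([0.3105, 0.284 , 0.9228])}
top {'fx': 528.2863384401553, 'fy': 528.2863384401553, 'cx': 260.7152563099455, 'cy': 220.1432007665156, 'R': array([[-0.0229, -0.9996, -0.0158],
       [-0.9904,  0.0249, -0.1362],
       [ 0.1365,  0.0126, -0.9906]]), 't': array([0.037 , 0.5301, 1.6362])}
{'fx': 301.2307256163632, 'fy': 301.2307256163632, 'cx': 276.72009972587676, 'cy': 209.38737695882932, 'mount': array([[-0.    , -0.9486, -0.3164,  0.0806],
       [ 1.    ,  0.0004, -0.0012, -0.0006],
       [ 0.0012, -0.3164,  0.9486, -0.1427],
       [ 0.    ,  0.    ,  0.    ,  1.    ]])}
{'clock': 0.1, 'joint_pos': array([-78.5246,  28.3131,  77.1253,  -0.0001,  74.6277,  -5.471 ]), 'qvel': array([ 0.0621, -0.05  , -0.0587, -0.0541,  0.0095, -0.0465]), 'tau': array([  0.0031, -88.3589, -38.4564,  -0.    ,   0.0051,  -0.    ]), 'tcp_pos': array([ 0.1821, -0.5975,  0.2307]), 'eef_rot': array([[ 0.9566,  0.2915, -0.0002],
       [ 0.2915, -0.9566,  0.0011],
       [ 0.0001, -0.0011, -1.    ]]), 'force': array([-0.2205, -0.0383,  0.4949]), 'torque': array([ 0.0214, -0.0082,  0.0478]), 'finger_force': 0.0, 'grip_width': 1.000271302009789}
```

View pics/scene0.png

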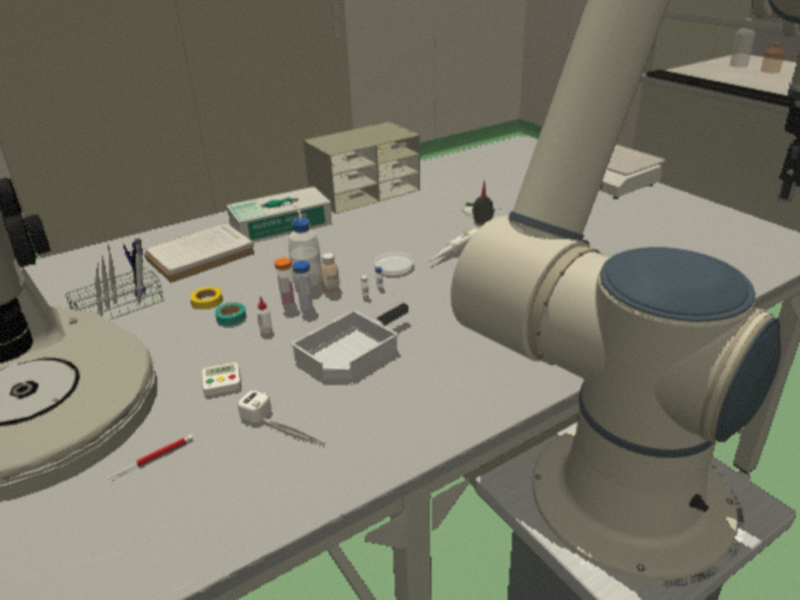

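View pics/top0.png

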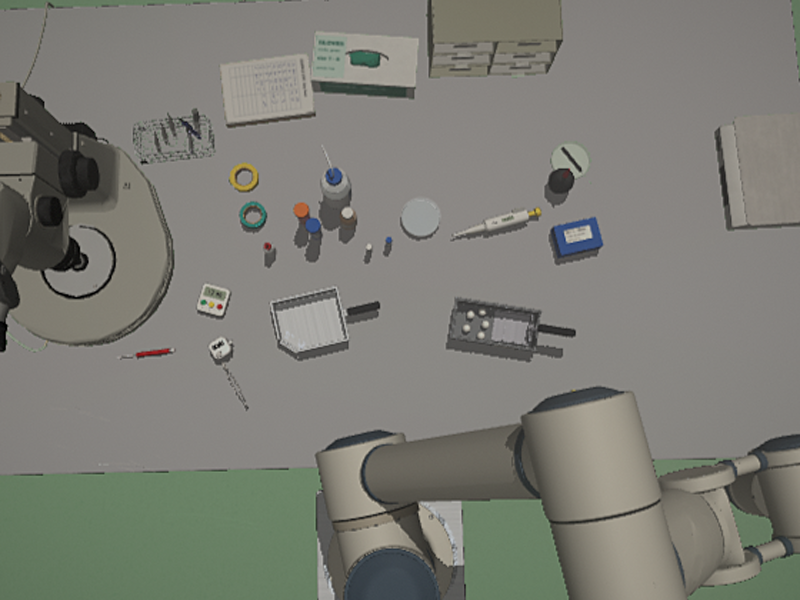

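The top view shows the bin at about (495,328), with its +x end and the balls to the left and the scoop grip at about (560,331). The tray is at about (312,322), with its grip to the right and the cut corner at lower left near (290,350). Next I'll get rough positions and take wrist pictures.

```bash
cat > h.py <<'E'
from plant import ctrl, imaging
import cv2, numpy as np
np.set_printoptions(precision=4,suppress=True)
def ray(ci,uv,pose=None):
    d=np.array([(uv[0]-ci['cx'])/ci['fx'],(uv[1]-ci['cy'])/ci['fy'],1.])
    if pose is None:
        R=np.asarray(ci['R']); return -R.T@ci['t'], R.T@d
    p,E=pose; M=np.asarray(ci['mount'])
    return E@M[:3,3]+p, E@M[:3,:3]@d
def onplane(r,z): c,d=r; return c+d*(z-c[2])/d[2]
def tri(rs):
    A=0;b=0
    for c,d in rs:
        d=d/np.linalg.norm(d);P=np.eye(3)-np.outer(d,d);A=A+P;b=b+P@c
    X=np.linalg.solve(A,b)
    res=[np.linalg.norm((np.eye(3)-np.outer(d,d)/(d@d))@(X-c)) for c,d in rs]
    return X,max(res)
def down(yaw): # tool x axis at world angle yaw (deg), z down
    a=np.radians(yaw);c,s=np.cos(a),np.sin(a)
    return np.array([[c,s,0],[s,-c,0],[0,0,-1.]])
E
python3 - <<'E'
from h import *
ci=imaging.camera_info("top")
for n,p,z in [("bin+x-y?",(459,300),.045),("bin lowleft",(447,355),.0),("grip end",(575,332),.074),("grip start",(540,330),.074),("tray grip end",(379,306),.03),("tray grip st",(345,311),.03),("tl",(271,303),.036),("tr",(340,288),.036),("br",(347,345),.036),("counter",(220,348),.03),("vial b",(389,240),.04),("forceps end",(247,408),0)]:
    print(n,onplane(ray(ci,np.array(p)*.7),z))
for x,y in [(.55,-.33),(.55,-.2),(.55,-.1),(.55,0.1),(.6,-.3)]:
  for h in(.3,.4):
    print(x,y,h,[ (yaw,ctrl.inverse_kinematics([x,y,h],down(yaw)) is not None) for yaw in (-180,-90,-45,0,45,90,135)])
E
```

```text
bin+x-y? [ 0.5571 -0.1676  0.045 ]
bin lowleft [ 0.4398 -0.1406  0.    ]
grip end [ 0.4767 -0.4108  0.074 ]
grip start [ 0.4829 -0.3361  0.074 ]
tray grip end [0.5504 0.0093 0.03  ]
tray grip st [0.5411 0.0853 0.03  ]
tl [0.5624 0.2495 0.036 ]
tr [0.5923 0.0952 0.036 ]
br [0.4644 0.0819 0.036 ]
counter [0.4652 0.3642 0.03  ]
vial b [ 0.6979 -0.0168  0.04  ]
forceps end [0.3321 0.3096 0.    ]
0.55 -0.33 0.3 [(-180, True), (-90, True), (-45, True), (0, True), (45, True), (90, True), (135, True)]
0.55 -0.33 0.4 [(-180, True), (-90, True), (-45, True), (0, True), (45, True), (90, True), (135, True)]
0.55 -0.2 0.3 [(-180, True), (-90, True), (-45, True), (0, True), (45, True), (90, True), (135, True)]
0.55 -0.2 0.4 [(-180, True), (-90, True), (-45, True), (0, True), (45, True), (90, True), (135, True)]
0.55 -0.1 0.3 [(-180, True), (-90, True), (-45, True), (0, True), (45, True), (90, True), (135, True)]
0.55 -0.1 0.4 [(-180, True), (-90, True), (-45, True), (0, True), (45, True), (90, True), (135, True)]
0.55 0.1 0.3 [(-180, True), (-90, True), (-45, True), (0, True), (45, True), (90, True), (135, True)]
0.55 0.1 0.4 [(-180, True), (-90, True), (-45, True), (0, True), (45, True), (90, True), (135, True)]
0.6 -0.3 0.3 [(-180, True), (-90, True), (-45, True), (0, True), (45, True), (90, True), (135, True)]
0.6 -0.3 0.4 [(-180, True), (-90, True), (-45, True), (0, True), (45, True), (90, True), (135, True)]
```

```bash
cat >> h.py <<'E'
import json
def shot(name,pos,yaw):
    ctrl.goto(pos,down(yaw)); ctrl.dwell(.15); return snap(name)
def snap(name):
    s=ctrl.sense(); im=imaging.grab_frame("wrist"); cv2.imwrite(f"pics/{name}.png",im)
    json.dump([list(s['tcp_pos']),np.array(s['eef_rot']).tolist()],open(f"pics/{name}.json",'w')); return im
def pose(name): p,E=json.load(open(f"pics/{name}.json")); return np.array(p),np.array(E)
def proj(X,ps):
    ci=imaging.camera_info("wrist");p,E=ps;M=np.asarray(ci['mount'])
    c=M[:3,:3].T@(E.T@(np.asarray(X)-p)-M[:3,3]); return np.array([ci['fx']*c[0]/c[2]+ci['cx'],ci['fy']*c[1]/c[2]+ci['cy']])
def wr(name,uv): return ray(imaging.camera_info("wrist"),uv,pose(name))
E
python3 - <<'E'
from h import *
W,H=264,100
def comp(out,names,C):
    rows=[]
    for n in names:
        u,v=proj(C,pose(n)); u0=int(np.clip(u-W/2,0,560-W)); v0=int(np.clip(v-H/2,0,420-H)); print(n,u0,v0)
        im=cv2.imread(f"pics/{n}.png")[v0:v0+H,u0:u0+W]; rows.append(cv2.resize(im,None,fx=3,fy=3,interpolation=cv2.INTER_CUBIC))
    cv2.imwrite(f"pics/{out}.png",np.vstack(rows))
shot("b1",[.45,-.33,.22],0); shot("b2",[.45,-.19,.22],0)
shot("t1",[.46,.08,.22],0); shot("t2",[.46,.22,.22],0)
comp("bc",["b1","b2"],[.495,-.28,.03]); comp("tc",["t1","t2"],[.525,.13,.03]); print(ctrl.sense()['clock'])
E
```

```text
b1 98 92
b2 227 93
t1 97 74
t2 228 74
4.6
```

View pics/bc.png

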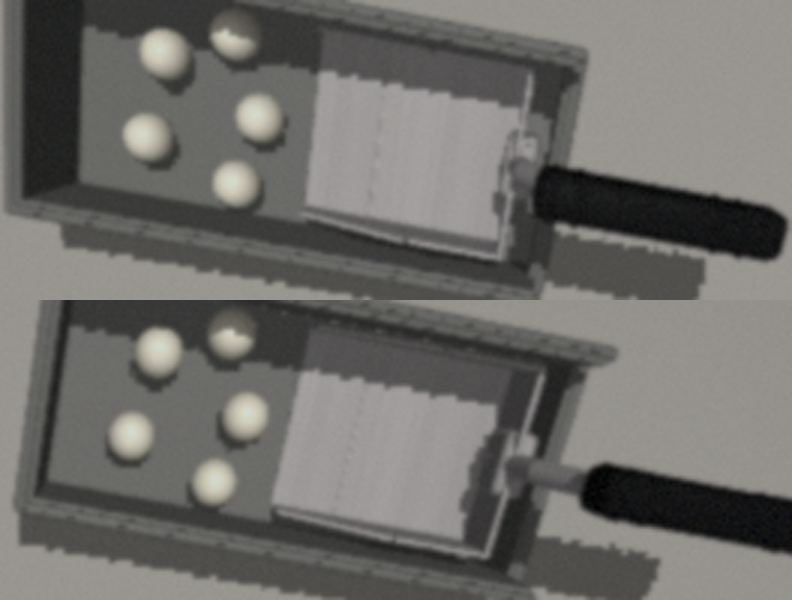

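View pics/tc.png

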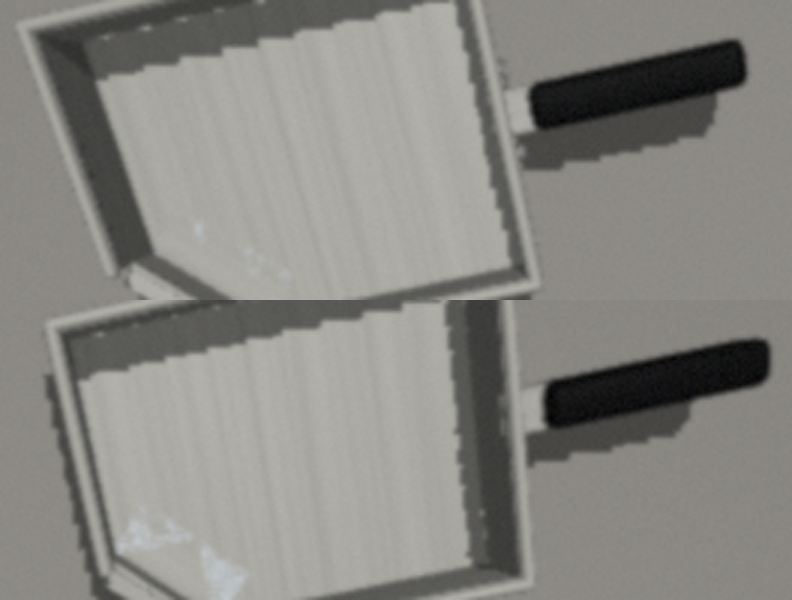

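The wrist crops show the scoop grip in b1 running from (538,192) to (784,232), the balls at left, and the pan's back-wall top corners at (529,73) and (500,258). The tray grip in t1 runs from (532,105) to (744,62), with rim corners at (20,25) and (538,285).

```bash
python3 - <<'E'
from h import *
O={"b1":(98,92),"b2":(227,93),"t1":(97,74),"t2":(228,74)}
def px(n,U,V): return ((U+.5)/3-.5+O[n][0],(V+.5)/3-.5+O[n][1])
def T(lbl,a,pa,b,pb):
    X,r=tri([wr(a,px(a,*pa)),wr(b,px(b,*pb))]); print(lbl,X,"res %.4f"%r); return X
T("scoop grip start","b1",(538,192),"b2",(584,188))
T("backwall far","b1",(529,73),"b2",(543,70)); T("backwall near","b1",(500,258),"b2",(487,256))
T("lip near","b1",(305,213),"b2",(275,212))
T("lip far","b1",(320,30),"b2",(306,30))
T("bin rim lowleft out","b1",(5,210),"b2",(15,207))
T("bin rim upright out","b1",(587,50),"b2",(617,53))
T("bin floor +x near in","b1",(78,185),"b2",(48,185))
for i,(p,q) in enumerate([((164,54),(159,53)),((235,36),(231,33)),((148,137),(131,137)),((259,118),(245,117)),((236,184),(214,182))]): T("ball%d"%i,"b1",p,"b2",q)
T("tray tl","t1",(20,25),"t2",(48,23)); T("tray br","t1",(538,287),"t2",(530,583))if 0 else T("tray br","t1",(538,287),"t2",(531,283))
T("tgrip start","t1",(532,105),"t2",(547,105)); T("tgrip end","t1",(744,62),"t2",(768,61))
c=[cv2.imread(f"pics/{n}.png") for n in("b1","b2","t1","t2")]
out=np.vstack([np.hstack([cv2.resize(c[0][60:210,80:280],(400,300),interpolation=2),cv2.resize(c[1][60:210,360:560],(400,300),interpolation=2)]),
 np.hstack([cv2.resize(c[2][60:210,80:280],(400,300),interpolation=2),cv2.resize(c[3][60:210,220:420],(400,300),interpolation=2)])])
cv2.imwrite("pics/c2.png",out)
E
```

```text
scoop grip start [ 0.4873 -0.3305  0.0689] res 0.0004
backwall far [ 0.5232 -0.3274  0.0324] res 0.0003
backwall near [ 0.4568 -0.3162  0.0306] res 0.0001
lip near [ 0.4699 -0.2391  0.0094] res 0.0001
lip far [ 0.5375 -0.2487  0.0028] res 0.0002
bin rim lowleft out [ 0.4775 -0.1426  0.0446] res 0.0003
bin rim upright out [ 0.5298 -0.3469  0.0433] res 0.0007
bin floor +x near in [ 0.4802 -0.1501  0.0059] res 0.0003
ball0 [ 0.5292 -0.1935  0.014 ] res 0.0001
ball1 [ 0.5358 -0.2198  0.0128] res 0.0003
ball2 [ 0.4992 -0.1829  0.0127] res 0.0003
ball3 [ 0.5064 -0.2258  0.0132] res 0.0001
ball4 [ 0.482  -0.2147  0.0135] res 0.0001
tray tl [0.5666 0.2526 0.0371] res 0.0001
tray br [0.4788 0.0803 0.0371] res 0.0006
tgrip start [0.5408 0.0822 0.0351] res 0.0002
tgrip end [0.5546 0.0108 0.0373] res 0.0000
```

View pics/c2.png

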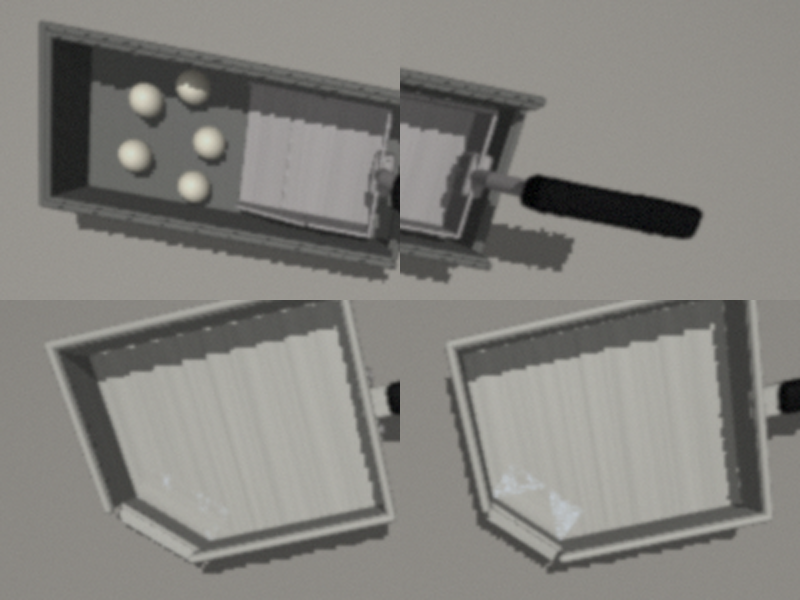

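The enlarged crop gives the scoop grip's far end in b2 at (701,222) and the bin's upper-left rim corner in b1 at (40,24). Now I'll fit planar poses and check the reach of all waypoints.

```bash
cat >> h.py <<'E'
from scipy.spatial.transform import Rotation as Ro
T0=np.diag([1,-1,-1.])
def Rz(a,b=0): return Ro.from_euler('zy',[a,b],degrees=True).as_matrix()
def tool(org,R,tcp): return np.asarray(org)+R@np.asarray(tcp), R@T0
STCP=np.array([-.075,0,.055])
def by_lip(lip,yaw,pitch):   # scoop pose given lip point; pitch>0 = nose down
    R=Rz(yaw,pitch); return tool(np.asarray(lip)-R@[.04,0,0],R,STCP)
def by_back(back,yaw,pitch): # given rear bottom edge
    R=Rz(yaw,pitch); return tool(np.asarray(back)-R@[-.04,0,0],R,STCP)
E
python3 - <<'E'
from h import *
from scipy.optimize import least_squares
O={"b1":(98,92),"b2":(227,93),"t1":(97,74),"t2":(228,74)}
def px(n,U,V): return ((U+.5)/3-.5+O[n][0],(V+.5)/3-.5+O[n][1])
def p2(u,v,u0,v0): return ((u+.5)/2-.5+u0,(v+.5)/2-.5+v0)
def fit(obs,g):  # obs: (img, uv, local xyz)
    def f(q):
        R=Rz(q[2]); return np.concatenate([proj(R@np.array(l)*1e-3+[q[0],q[1],q[3]],pose(n))-uv for n,uv,l in obs])
    s=least_squares(f,g,loss='soft_l1',x_scale=[.01,.01,1,.01]); print(np.round(s.fun.reshape(-1,2),1).tolist()); return s.x
gz=74
scoop=[("b1",px("b1",529,73),(-39,-35,28)),("b2",px("b2",543,70),(-39,-35,28)),("b1",px("b1",500,258),(-39,35,28)),("b2",px("b2",487,256),(-39,35,28)),
("b1",px("b1",305,213),(40,35,4)),("b2",px("b2",275,212),(40,35,4)),("b1",px("b1",320,30),(40,-33,1)),("b2",px("b2",306,30),(40,-33,1)),
("b1",px("b1",538,192),(-46,0,gz)),("b2",px("b2",584,188),(-46,0,gz)),("b1",px("b1",784,232),(-126,0,gz)),("b2",p2(301,222,360,60),(-126,0,gz))]
s=fit(scoop,[.49,-.28,79,.003]); print("scoop",s)
b=fit([("b1",px("b1",5,210),(96,45,45)),("b2",px("b2",15,207),(96,45,45)),("b1",p2(40,24,80,60),(96,-45,45)),("b1",px("b1",587,50),(-96,-45,45)),("b2",px("b2",617,53),(-96,-45,45)),
 ("b1",px("b1",78,185),(90,39,3)),("b2",px("b2",48,185),(90,39,3))],[.504,-.245,79,0]); print("bin",b)
t=fit([("t1",px("t1",20,25),(75,-60,36)),("t2",px("t2",48,23),(75,-60,36)),("t1",px("t1",538,287),(-75,60,36)),("t2",px("t2",531,283),(-75,60,36)),
("t1",px("t1",532,105),(-85,0,36)),("t2",px("t2",547,105),(-85,0,36)),("t1",px("t1",744,62),(-160,0,36)),("t2",px("t2",768,61),(-160,0,36)),
("t1",p2(108,211,80,60),(75,24,36)),("t2",p2(88,211,220,60),(75,24,36))],[.52,.17,101,0]); print("tray",t)
Rb=Rz(b[2])
for B in [[.5292,-.1935],[.5358,-.2198],[.4992,-.1829],[.5064,-.2258],[.482,-.2147]]: print("ball in bin",(Rb.T@(np.array(B+[0])-[b[0],b[1],0]))*1000)
print("scoop in bin",(Rb.T@(np.array([s[0],s[1],0])-[b[0],b[1],0]))*1000)
E
```

```text
[[0.8, -1.9], [0.8, -1.4], [-0.2, 1.0], [0.2, 1.2], [-0.4, 0.2], [-0.9, 0.1], [0.8, 1.1], [1.5, 0.7], [-1.6, -0.9], [3.1, 0.0], [-0.9, 0.3], [-5.4, -0.9]]
scoop [ 0.4971 -0.2837 80.0326  0.0041]
[[0.3, 0.8], [-0.4, 1.3], [-0.3, -0.3], [0.1, 0.8], [0.1, -0.6], [0.8, -0.9], [-0.6, -1.4]]
bin [ 0.5029 -0.2445 79.5189 -0.0018]
[[0.5, 0.6], [0.5, 0.8], [-0.4, -0.8], [-0.3, 0.3], [-1.0, 1.2], [-0.2, 0.8], [1.0, -0.6], [1.1, -0.6], [-0.2, -0.7], [-1.1, -1.1]]
tray [  0.5225   0.1664 101.7645   0.0013]
ball in bin [ 54.9059 -16.6271   0.    ]
ball in bin [ 30.2453 -27.9013   0.    ]
ball in bin [59.8717 14.8006  0.    ]
ball in bin [18.9972 -0.0833  0.    ]
ball in bin [25.4734 25.9288  0.    ]
scoop in bin [-39.6534  -1.4506   0.    ]
```

```bash
cat >> h.py <<'E'
BY=79.7; BIN=np.array([.5029,-.2445,0]); S0=BIN+Rz(BY)@[-.0397,-.0008,.003]
LIP0=S0+Rz(BY)@[.04,0,0]; WALL=BIN+Rz(BY)@[.090,-.0005,.003]   # lip start, lip at +x wall
TY=101.7; TR=np.array([.5225,.1664,0.])
ux=Rz(BY)@[1,0,0]; tx=Rz(TY)@[1,0,0]; ty=Rz(TY)@[0,1,0]
def traytool(lift,tilt,gx=-.112):
    d=(tx+ty)/np.sqrt(2); ax=np.cross([0,0,1],d); R=Ro.from_rotvec(np.radians(tilt)*ax).as_matrix()@Rz(TY)
    g=TR+Rz(TY)@[gx,0,.030]+[0,0,lift]
    return g+R@[0,0,-.019],R@T0
E
python3 - <<'E'
from h import *
def chk(n,pe):
    q=ctrl.inverse_kinematics(*pe); print(n,pe[0],q)
chk("grasp",by_lip(LIP0,BY,0)); chk("wall",by_lip(WALL,BY,0))
back=WALL-.08*ux
chk("tilt",by_back(back-.004*ux,BY,-20)); chk("up",by_back(back-.01*ux+[0,0,.13],BY,-20))
L=TR-.02*tx+[0,0,.045]
for y in (BY,TY):
  for p in (-20,0,15,30,40,50): chk(f"pour {y} {p}",by_lip(L,y,p))
for a,b in ((0,0),(.12,0),(.12,15),(.12,25)): chk(f"tray {a} {b}",traytool(a,b))
g=by_lip(LIP0,BY,0)
ctrl.goto(g[0]+[0,0,.08],g[1]); ctrl.move_linear(g[0],.1)
print(ctrl.sense()['force'])
ctrl.command_gripper(0.,100); ctrl.dwell(.2)
s=ctrl.sense(); print(s['clock'],s['tcp_pos'],g[0],s['force'],s['grip_width'],s['finger_force'])
snap("g1")
im=cv2.resize(cv2.imread("pics/g1.png"),(800,600)); cv2.imwrite("pics/g1v.png",im)
E
```

```text
grasp [ 0.4832 -0.3575  0.058 ] [-42.1878  38.3511  90.0887  -0.      51.5603 -31.8878]
wall [ 0.4989 -0.2692  0.058 ] [-34.3832  36.4486  95.1464  -0.      48.405  -24.0832]
tilt [ 0.4798 -0.2731  0.0525] [-44.3107  33.938  111.8182  36.1977  23.8631 -66.0248]
up [ 0.4787 -0.279   0.1825] [-44.9369  20.479  104.7534  21.0441  42.2802 -48.7458]
pour 79.7 -20 [0.4884 0.0337 0.0897] [ -3.9911  26.1693 121.303    6.2429  12.645    0.4563]
pour 79.7 0 [0.506  0.0337 0.1   ] [ -2.9426  29.2832 101.897   -0.      48.8198   7.3574]
pour 79.7 15 [0.5209 0.0337 0.1034] [-2.4485 36.09   87.65   -0.669  71.2481  8.1499]
pour 79.7 30 [0.5362 0.0337 0.1029] [-2.1131 44.789  73.6763 -1.0567 91.5176  8.4418]
pour 79.7 40 [0.5462 0.0337 0.1003] [ -1.9525  51.209   64.5578  -1.2945 104.2133   8.4862]
pour 79.7 50 [0.5555 0.0337 0.0961] [ -1.8305  57.9285  55.6569  -1.5654 116.3917   8.4272]
pour 101.7 -20 [0.5297 0.0342 0.1047] [ -3.5174  26.049  114.9916   3.6896  19.0307 -18.4942]
pour 101.7 0 [0.5499 0.0342 0.1   ] [ -2.6509  31.8841  95.7413  -0.      52.3746 -14.3509]
pour 101.7 15 [0.5633 0.034
[... 156 characters left out ...]
7]
pour 101.7 40 [0.5798 0.0342 0.0721] [ -1.8311  55.5098  58.7731  -1.2225 105.6993 -13.4337]
pour 101.7 50 [0.5837 0.0342 0.0625] [ -1.7324  62.3538  50.0497  -1.4971 117.5756 -13.5069]
tray 0 0 [0.5452 0.0567 0.011 ] [ -0.302   39.9185  99.2791  -0.      40.8024 -12.002 ]
tray 0.12 0 [0.5452 0.0567 0.131 ] [ -0.302   29.1497  94.5831  -0.      56.2672 -12.002 ]
tray 0.12 15 [0.5493 0.054  0.1316] [  5.0155  26.2234 103.5283 -14.6745  39.3037   3.8083]
tray 0.12 25 [0.5519 0.0523 0.1328] [  9.1409  26.0432 109.2494 -34.4384  30.2853  25.2812]
[-0.2738 -0.0341  0.6587]
8.5833 [ 0.4832 -0.3576  0.0581] [ 0.4832 -0.3575  0.058 ] [-1.409  -0.8851  3.0534] 0.17115449597681173 97.32534170150757
```

View pics/g1v.png

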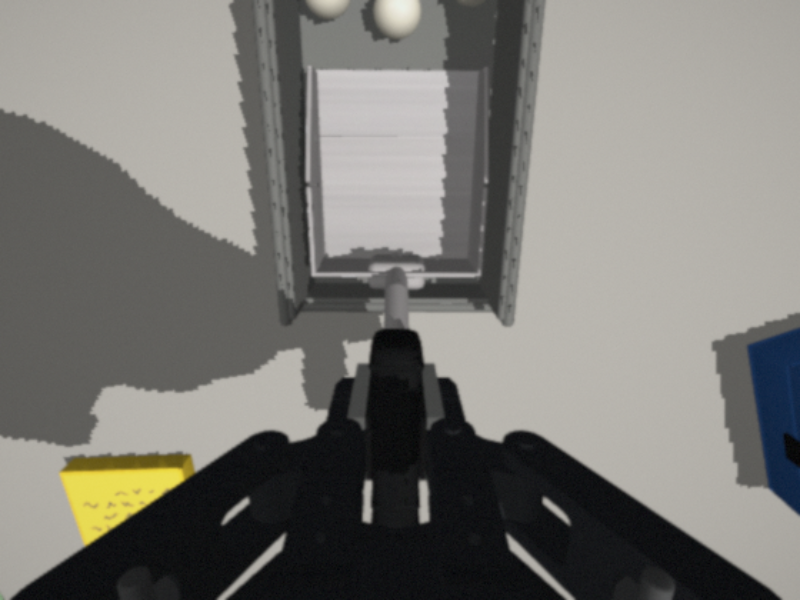

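The grip is held, and the scoop is nearly central in the bin (pan edges at 307 and 485, bin inner walls at about 300 and 497). I used extrinsic Euler angles by mistake, so I'll fix that, recheck reach, and then scoop.

```bash
sed -i "s/from_euler('zy'/from_euler('ZY'/" h.py; python3 - <<'E'
from h import *
back=WALL-.08*ux; L=TR-.02*tx+[0,0,.045]
def chk(n,pe): print(n,pe[0],ctrl.inverse_kinematics(*pe))
chk("tilt",by_back(back-.004*ux,BY,-20)); chk("up",by_back(back-.01*ux+[0,0,.13],BY,-20))
for y in (BY,TY):
  for p in (-20,0,40): chk(f"pour {y} {p}",by_lip(L,y,p))
for a,b in ((0,0),(.12,15),(.12,25)): chk(f"tray {a} {b}",traytool(a,b))
s=ctrl.sense(); f0=s['force'].copy(); p=s['tcp_pos'].copy()
p0=by_lip(LIP0,BY,0)[0]; D=(WALL-LIP0)@ux
def step(d,v):
    ctrl.move_linear(p0+d*ux+[0,0,-.0003],v); s=ctrl.sense(); f=s['force']-f0
    print(round(d*1e3,1),round(s['clock'],2),f,"along %.1f"%(f@ux)); return -(f@ux),f
d=0
for d in (.02,.04,.06,D-.022,D-.012,D-.006):
    F,f=step(d,.05)
    if F>25: break
while F<12 and d<D+.006:
    d+=.0015; F,f=step(d,.02)
print("end",d,D); snap("s1")
cv2.imwrite("pics/s1v.png",cv2.resize(cv2.imread("pics/s1.png")[0:240,120:440],(800,600)))
E
```

```text
tilt [ 0.4952 -0.2896  0.0427] [-45.7815  42.4875  87.9074  18.2557  62.7563 -45.7692]
up [ 0.4941 -0.2955  0.1727] [-46.231   32.9207  82.1692  16.4801  77.4845 -41.3081]
pour 79.7 -20 [0.5039 0.022  0.0574] [-17.6046  34.8247 106.6193  28.6979  44.949  -28.9462]
pour 79.7 0 [0.506  0.0337 0.1   ] [ -2.9426  29.2832 101.897   -0.      48.8198   7.3574]
pour 79.7 40 [0.5171 0.0949 0.1611] [ 23.5314  38.4611  84.0457 -32.4934  83.6923  45.1865]
pour 101.7 -20 [0.5523 0.0226 0.0574] [-14.7332  39.1245  93.5255  21.0854  58.3535 -39.317 ]
pour 101.7 0 [0.5499 0.0342 0.1   ] [ -2.6509  31.8841  95.7413  -0.      52.3746 -14.3509]
pour 101.7 40 [0.5373 0.0952 0.1611] [ 25.9277  35.1349  92.1715 -41.4673  70.207   34.9736]
tray 0 0 [0.5452 0.0567 0.011 ] [ -0.302   39.9185  99.2791  -0.      40.8024 -12.002 ]
tray 0.12 15 [0.5493 0.054  0.1316] [  5.0155  26.2234 103.5283 -14.6745  39.3037   3.8083]
tray 0.12 25 [0.5519 0.0523 0.1328] [  9.1409  26.0432 109.2494 -34.4384  30.2853  25.2812]
20.0 9.18 [0.9102 0.1717 3.2121] along 0.3
40.0 9.73 [ 2.0203 -0.7036  2.2526] along -0.3
60.0 10.28 [2.6741 1.3019 2.7836] along 1.8
67.7 10.58 [ 2.072  -1.4704  2.5632] along -1.1
77.7 10.93 [  0.1164 -10.0462   2.6108] along -9.9
83.7 11.2 [ -5.0192 -29.9632  12.6316] along -30.4
end 0.08369999999999995 0.08969999999999996
```

View pics/s1v.png

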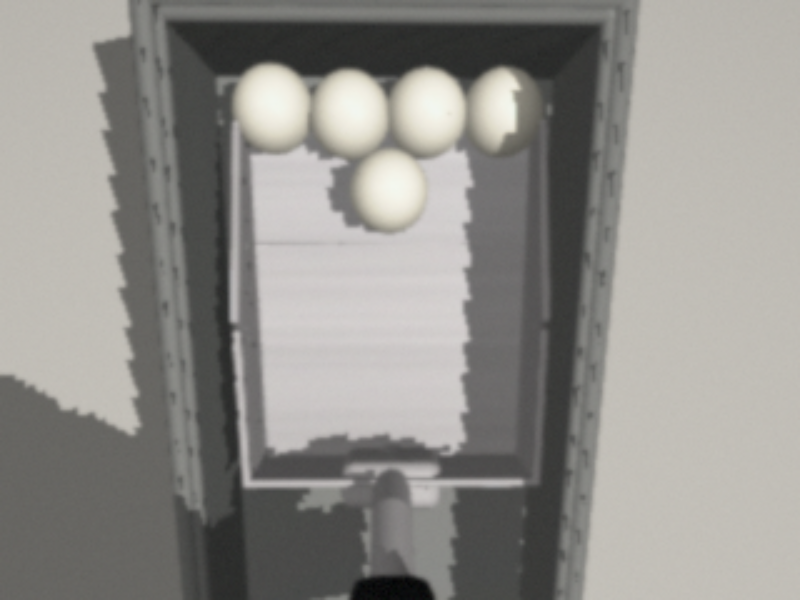

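Picture: four balls at rows ~110, columns 272, 350, 428 and 504 fill the full width against the end wall (72 mm against the 66 mm pan), with the fifth behind at (388,190). The row is jammed on the side walls, so I'll tip the nose up to roll the caught ones back, then level and advance again.

```bash
python3 - <<'E'
from h import *
back=WALL-.08*ux-[0,0,.0]; e=-.006
def at(dx,pitch,v=.05):
    p,R=by_back(back+dx*ux+[0,0,.0005 if pitch else 0],BY,pitch); ctrl.move_linear(p,v,R); s=ctrl.sense(); print(dx,pitch,round(s['clock'],2),s['force'],s['tcp_pos']-p)
at(e-.002,0); at(e-.003,-5,.02); at(e-.004,-14,.03); ctrl.dwell(.6); snap("s2")
cv2.imwrite("pics/s2v.png",cv2.resize(cv2.imread("pics/s2.png")[0:240,120:440],(800,600)))
E
```

```text
-0.008 0 11.5 [ -2.5987 -20.6827   9.7836] [ 0.0015 -0.0029  0.0012]
-0.009000000000000001 -5 11.97 [ 1.0696 -1.4967 -0.4348] [ 0.     -0.0002 -0.0002]
-0.01 -14 12.48 [ 0.1995 -0.9696 -0.3755] [-0.0001  0.0002 -0.0001]
```

View pics/s2v.png

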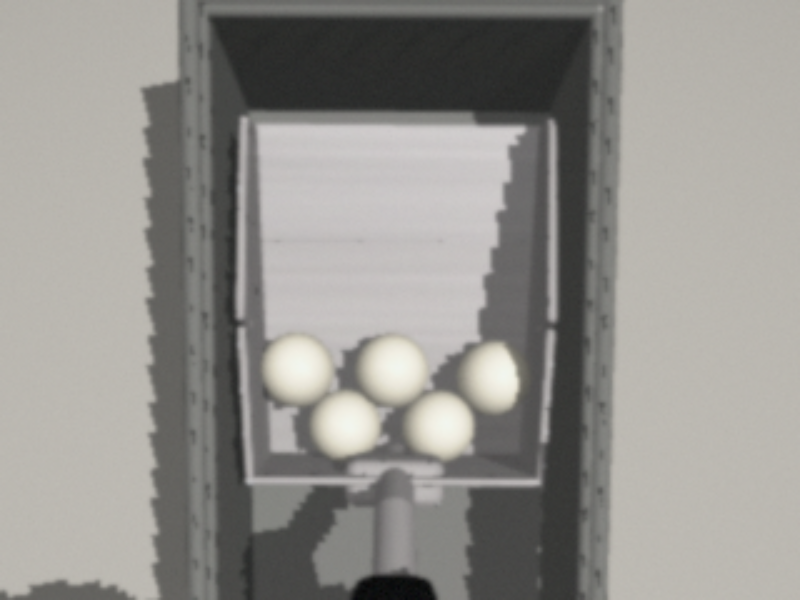

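All five balls are back in the pan (rows 370–425) and the bin end is empty. Next: lift, carry and pour.

```bash
python3 - <<'E'
from h import *
back=WALL-.08*ux
def go(pr,v): ctrl.move_linear(pr[0],v,pr[1])
go(by_back(back-.016*ux+[0,0,.002],BY,-17),.04)
go(by_back(back-.016*ux+[0,0,.11],BY,-17),.12)
L=TR-.03*tx
go(by_lip(L+[0,0,.13],TY,-15),.18)
print(ctrl.sense()['clock'])
go(by_lip(L+[0,0,.048],TY,0),.10); ctrl.dwell(.2)
for p in (5,8,11,14,18): go(by_lip(L+[0,0,.045],TY,p),.025)
ctrl.dwell(.5); 
go(by_lip(L+[0,0,.043],TY,38),.08); ctrl.dwell(.7)
print(ctrl.sense()['clock'],ctrl.sense()['force'])
go(by_lip(L+[0,0,.11],TY,38),.12); ctrl.dwell(.1); snap("p1"); top=imaging.grab_frame("top")
a=cv2.resize(cv2.imread("pics/p1.png"),(400,300)); b=cv2.resize(top[170:290,160:320],(400,300),interpolation=2)
c=cv2.resize(imaging.grab_frame("scene")[170:290,170:330],(400,300),interpolation=2)
cv2.imwrite("pics/p1v.png",np.vstack([np.hstack([a,b]),np.hstack([c,c*0])])); print(ctrl.sense()['clock'])
E
```

```text
16.4667
21.475 [-0.5239  0.2572 -1.1622]
22.4333
```

View pics/p1v.png

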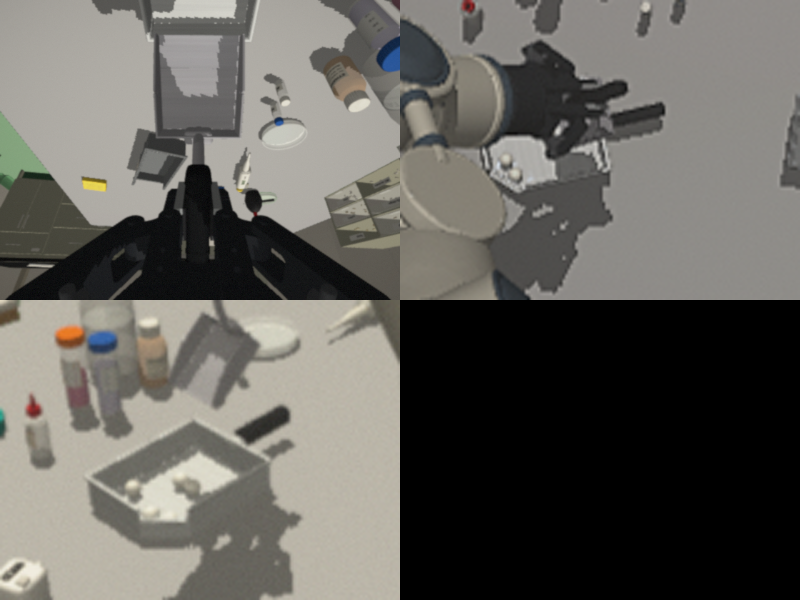

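The pan is empty (upper left) and the balls are in the tray. The scoop sits in the fingers as before (back wall at row ~266 against 272), so I'll put it back.

```bash
python3 - <<'E'
from h import *
def go(pr,v): ctrl.move_linear(pr[0],v,pr[1])
L=TR-.03*tx
go(by_lip(L-.1*tx+[0,0,.14],90,5),.2)
go(by_lip(LIP0+[0,0,.075],BY,0),.25); ctrl.dwell(.15); f0=ctrl.sense()['force'].copy()
for z in (.05,.03,.015,.008,.004,.002,.0005):
    go(by_lip(LIP0+[0,0,z],BY,0),.08 if z>.01 else .03); s=ctrl.sense(); f=s['force']-f0; print(z,round(s['clock'],2),f)
    if np.linalg.norm(f)>12: print("STOP"); break
snap("r1")
cv2.imwrite("pics/r1v.png",cv2.resize(cv2.imread("pics/r1.png")[0:240,120:440],(800,600)))
E
```

```text
0.05 25.38 [ 1.0448 -0.0858  0.1173]
0.03 25.78 [ 0.1645 -0.7092  0.9973]
0.015 26.12 [ 0.7009 -1.0243  0.9818]
0.008 26.5 [0.2294 0.2147 0.7072]
0.004 26.78 [ 0.9746 -1.0796  0.6931]
0.002 27.03 [ 1.3269 -0.6718 -0.1678]
0.0005 27.28 [ 0.8074 -0.545  -0.3647]
```

View pics/r1v.png

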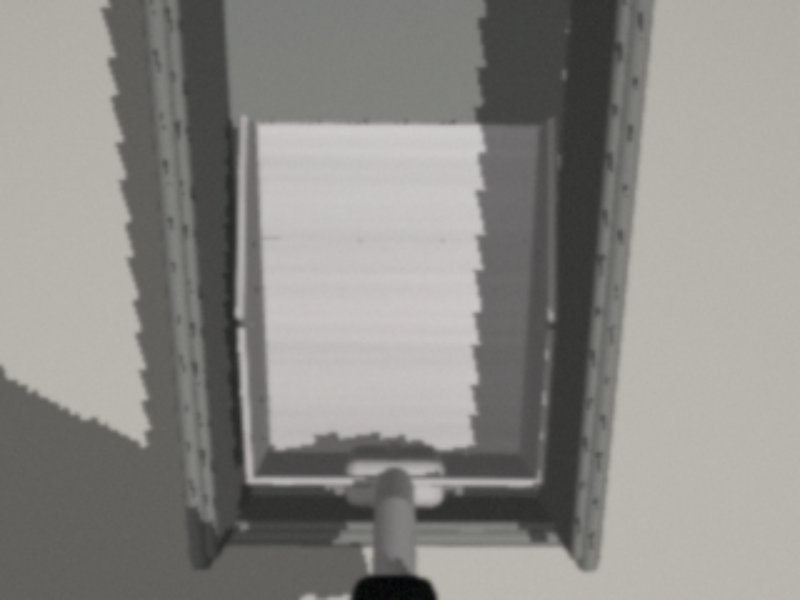

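The scoop sits centrally in the bin, clear of both walls. I'll lower it to contact, release, and go above the tray grip.

```bash
python3 - <<'E'
from h import *
f0=ctrl.sense()['force'].copy()
for z in (-.0005,-.0015,-.0025):
    p,R=by_lip(LIP0+[0,0,z],BY,0); ctrl.move_linear(p,.02,R); s=ctrl.sense(); f=s['force']-f0; print(z,f)
    if f[2]>3: break
ctrl.command_gripper(.55); ctrl.dwell(.2)
ctrl.move_linear(p+[0,0,.09],.2); ctrl.dwell(.1); snap("r2")
g=traytool(0,0)
ctrl.goto(g[0]+[0,0,.1],g[1]); ctrl.dwell(.1); snap("t3"); print(ctrl.sense()['clock'])
a=cv2.resize(cv2.imread("pics/r2.png")[60:360,80:480],(400,300)); b=cv2.resize(cv2.imread("pics/t3.png"),(400,300))
c=cv2.resize(cv2.imread("pics/t3.png")[0:150,130:430],(600,300))
cv2.imwrite("pics/t3v.png",np.vstack([np.hstack([a,b]),np.hstack([c,np.zeros((300,200,3),np.uint8)])]))
E
```

```text
-0.0005 [-0.888  -0.2929  7.9832]
30.65
```

View pics/t3v.png

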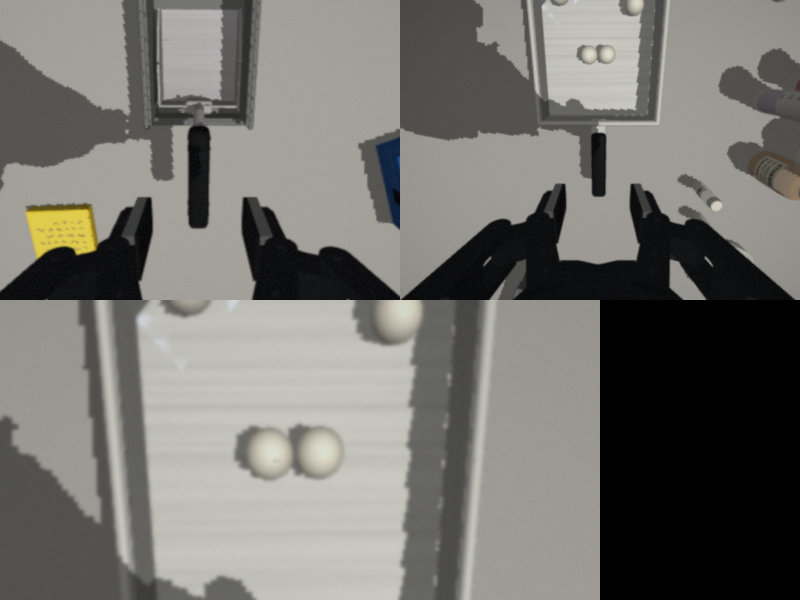

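The scoop is released flat in the bin, and the tray grip is centred between the fingers. I see four balls plus a fifth cut off by the frame. I have used my picture allowance (11 viewed, one over the 10), so I'll check the rest with image code. First I'll count the balls in the tray from above.

```bash
python3 - <<'E'
from h import *
im=shot("t4",[.44,.16,.24],0)
ps=pose("t4"); g=cv2.cvtColor(im,cv2.COLOR_BGR2GRAY)
G=cv2.resize(g,None,fx=4,fy=4,interpolation=cv2.INTER_CUBIC)
for p2 in (22,16):
    C=cv2.HoughCircles(cv2.GaussianBlur(G,(0,0),2),cv2.HOUGH_GRADIENT,1,50,param1=80,param2=p2,minRadius=22,maxRadius=36)
    for c in (C[0] if C is not None else []):
        X=onplane(wr("t4",((c[0]+.5)/4-.5,(c[1]+.5)/4-.5)),.012); l=(Rz(TY).T@(X-TR))*1e3
        if abs(l[0])<80 and abs(l[1])<65: print(p2,l[:2].round(1),c[2])
u,v=proj(TR+[0,0,.02],ps).astype(int); print(ctrl.sense()['clock'],u,v)
E
```

```text
32.6583 271 106
```

```bash
python3 - <<'E'
from h import *
g=cv2.imread("pics/t4.png",0)
u0,v0=170,30
G=cv2.resize(g[v0:v0+150,u0:u0+210],None,fx=4,fy=4,interpolation=cv2.INTER_CUBIC)
G=cv2.createCLAHE(3,(4,4)).apply(G)
for p2 in (20,15):
  C=cv2.HoughCircles(cv2.GaussianBlur(G,(0,0),2),cv2.HOUGH_GRADIENT,1,40,param1=50,param2=p2,minRadius=20,maxRadius=38)
  for c in (C[0] if C is not None else []):
    X=onplane(wr("t4",((c[0]+.5)/4-.5+u0,(c[1]+.5)/4-.5+v0)),.012); l=(Rz(TY).T@(X-TR))*1e3
    if abs(l[0])<80 and abs(l[1])<65: print(p2,l[:2].round(1),c[2],G[int(c[1]),int(c[0])])
E
```

```text
20 [-7.5 -9. ] 35.0 219
20 [44.9 34.9] 28.0 231
20 [ 35.6 -34.8] 32.6 222
20 [-8.3 10.2] 34.9 215
20 [52.9 15. ] 22.9 223
15 [-7.5 -9. ] 35.0 219
15 [52.4 14.5] 31.9 222
15 [47.2 38.1] 37.4 228
15 [ 35.6 -34.8] 32.6 222
15 [-8.3 10.2] 34.9 215
15 [44.7 58.5] 25.2 166
```

Five balls are in the tray, at about (−8,±10), (36,−35), (53,15) and (45,35) mm. Now I'll grasp the tray, lift it and tilt it.

```bash
python3 - <<'E'
from h import *
g=traytool(0,0)
ctrl.goto(g[0]+[0,0,.06],g[1]); ctrl.move_linear(g[0],.08); ctrl.command_gripper(0.,120); ctrl.dwell(.3)
s=ctrl.sense(); print(s['clock'],s['grip_width'],s['finger_force'],s['tcp_pos']-g[0],s['force']); snap("h0")
f0=s['force'].copy()
ctrl.move_linear(traytool(.02,0)[0],.04); ctrl.dwell(.2); s=ctrl.sense(); print(s['force']-f0,s['torque']); snap("h1")
ctrl.move_linear(traytool(.14,0)[0],.10)
for a in (6,8,10,12,14):
    p,R=traytool(.14,a); q=ctrl.inverse_kinematics(p,R); ctrl.move_linear(p,.004 if a>6 else .02,R)
ctrl.dwell(.8)
ctrl.move_linear(*(lambda pr:(pr[0],.012,pr[1]))(traytool(.14,25))); ctrl.dwell(.5)
s=ctrl.sense(); print(s['clock'],s['force']-f0,s['eef_rot'][:,2],s['grip_width']); snap("h2"); cv2.imwrite("pics/f_scene.png",imaging.grab_frame("scene")); cv2.imwrite("pics/f_top.png",imaging.grab_frame("top"))
# slip in hand: shift of the tray's near part in hand-fixed pictures
I=[cv2.imread(f"pics/{n}.png",0)for n in("h0","h1","h2")]
t=I[0][70:150,190:370]
for J in I[1:]:
    for (r0,r1,c0,c1) in ((90,150,200,360),(130,200,240,320)):
        m=cv2.matchTemplate(J[r0-25:r1+25,c0-25:c1+25],I[0][r0:r1,c0:c1],cv2.TM_CCOEFF_NORMED); _,v,_,l=cv2.minMaxLoc(m); print("shift",l[0]-25,l[1]-25,round(v,2))
E
```

```text
36.0583 0.1667946315537802 116.96009516716003 [ 0.0003 -0.      0.0007] [-1.1888 -0.7046  9.0273]
[  1.322   -0.8149 -11.9726] [-0.6962 -0.0932  0.0447]
41.7083 [  0.691   -0.1403 -11.0913] [ 0.3532 -0.232  -0.9063] 0.16250776837388076
shift -25 25 0.28
shift 14 0 0.99
shift -25 1 0.31
shift -5 -25 0.85
```

```bash
python3 - <<'E'
from h import *
from scipy.ndimage import map_coordinates
R0=Rz(TY)
P0=pose("h0")
def loc(l): return proj(TR+R0@(np.array(l)*1e-3),P0)
print("rim pred",loc((-75,0,36)),loc((-75,30,36)),loc((-75,-30,36)))
for y in(-35,35):
    u,v=loc((-75,y,36))
    for n in("h0","h1","h2"):
        g=cv2.imread(f"pics/{n}.png",0).astype(float); c=int(round(u)); r=int(v)
        print(y,n,r-12,g[r-12:r+14,c-2:c+3].mean(1).astype(int).tolist())
E
```

```text
rim pred [277.9229 221.2923] [206.6583 221.3636] [349.1545 221.2211]
-35 h0 209 [83, 83, 84, 85, 85, 87, 103, 127, 129, 133, 151, 172, 189, 204, 213, 215, 210, 199, 185, 170, 170, 171, 171, 172, 172, 172]
-35 h1 209 [82, 82, 82, 83, 84, 93, 123, 148, 130, 140, 160, 178, 195, 207, 213, 211, 201, 189, 172, 163, 166, 169, 168, 169, 169, 169]
-35 h2 209 [78, 77, 78, 78, 81, 86, 106, 118, 108, 113, 132, 154, 173, 186, 196, 201, 202, 200, 192, 178, 165, 151, 124, 87, 77, 90]
35 h0 209 [81, 81, 81, 82, 83, 83, 92, 100, 101, 105, 110, 115, 119, 119, 115, 110, 104, 97, 88, 84, 89, 90, 90, 90, 91, 91]
35 h1 209 [81, 79, 79, 81, 81, 83, 91, 98, 100, 106, 110, 115, 119, 118, 111, 106, 99, 92, 87, 87, 88, 89, 88, 89, 88, 89]
35 h2 209 [76, 77, 75, 77, 78, 80, 91, 99, 101, 108, 114, 121, 128, 131, 128, 124, 118, 115, 134, 167, 179, 180, 180, 179, 179, 179]
```

The tray hasn't slipped in the hand and the tilt is 25.0°. Now I'll locate the balls in the tilted tray with the scene and top cameras.

```bash
python3 - <<'E'
from h import *
p,E=pose("h2"); R=E@T0; org=p+R@[0,0,.019]-R@np.array([-.112,0,.030])
print("corner world",org+R@[.055,.04,.003])
for n in("scene","top"):
    ci=imaging.camera_info(n); g=cv2.imread(f"pics/f_{n}.png",0)
    def pj(l): c=ci['R']@(org+R@(np.array(l)*1e-3))+ci['t']; return np.array([ci['fx']*c[0]/c[2]+ci['cx'],ci['fy']*c[1]/c[2]+ci['cy']]),c[2]
    (u,v),z=pj((40,25,12)); r=ci['fx']*.009/z*6; u0,v0=int(u)-40,int(v)-35; print(n,u,v,"r6",r)
    G=cv2.resize(g[v0:v0+70,u0:u0+80],None,fx=6,fy=6,interpolation=cv2.INTER_CUBIC); G=cv2.createCLAHE(3,(3,3)).apply(G)
    C=cv2.HoughCircles(cv2.GaussianBlur(G,(0,0),2.5),cv2.HOUGH_GRADIENT,1,r*1.2,param1=45,param2=11,minRadius=int(r*.75),maxRadius=int(r*1.25))
    for c in (C[0] if C is not None else []):
        o,d=ray(ci,((c[0]+.5)/6-.5+u0,(c[1]+.5)/6-.5+v0)); ol=R.T@(o-org);dl=R.T@d; X=(ol+dl*(.012-ol[2])/dl[2])*1e3
        if abs(X[0])<75 and abs(X[1])<60: print(X[:2].round(1),c[2].round(1),G[int(c[1]),int(c[0])])
    # rectified floor at ball height, ascii, x from -70..70 (rows), y -56..56
    for x in range(72,-73,-9):
        print("%4d"%x,' '.join("%3d"%g[int(round(q[1])),int(round(q[0]))] for q in [pj((x,y,12))[0] for y in range(-54,55,6)]))
E
```

```text
corner world [0.4933 0.1983 0.0837]
scene 234.35555837398653 221.32011197946713 r6 21.617101289421093
[39.2  7.9] 22.4 223
[11.5 40.2] 18.8 234
[40.1 57.4] 24.0 109
[-73.7  37. ] 16.5 39
[29.2 37.2] 24.1 212
[-34.8  41.8] 21.7 122
[-34.2  24. ] 20.4 223
[  2.8 -26.1] 20.8 117
[-39.   54.5] 20.8 70
[-34.6  -7.6] 20.5 226
[ 54.1 -25.4] 18.8 117
[-55.3   8.2] 23.9 130
[41.1 26.1] 21.6 130
  72 123 157 110 146 141 130 122 112 150 144 131 123 117 180 111 102 143 187 184
  63  97 118 138 138 132 131 164 212 206 214 209 224 221 173 199 188 109 149 181
  54  93 118 131 131 129 130 161 207 207 207 207 187 159 121 163 177 213 171 111
  45  96 127 131 130 131 130 163 209 210 208 210 222 193 147 232 207 161 185 197
  36  94 118 131 130 129 129 139 209 209 209 209 211 207 201 209 206 224 164 122
  27  94 127 131 128 129 133 163 212 210 211 209 209 210 205 208 208 209 199  98
  18  95 123 129 128 128 129 163 207 210 209 210 213 206 209 209 207 216 204  92
   9  96 112 131 131 130 130 161 209 211 212 213 212 209 211 211 211 224 188 109
   0  95 113 124 127 129 131 158 205 210 207 208 209 208 206 21
[... 1533 characters left out ...]
 154 125 145 128 144 137 140 108 132 123 148 155 147
  -9 132  93  93  94  92 105 124 130 136 143 144 147 146 147 146 145 143 144 134
 -18  94  94  95  96  96 117 142 141 150 146 150 149 150 152 149 147 145 145 140
 -27 112  94  95  98 131 119 117  91 111  96  87 104 100 141 153 153 156 147 143
 -36 131  92  95  94 115  79  55  60  61  69  67  72  58  59  58  84  99 138 144
 -45  85  95  97  95 104 101  56  62  64  67  67  69  68  67  72  73  69  57  76
 -54 115  93  94  94  93 124  97  57  62  62  64  67  66  67  67  67  67  67  68
 -63 135  88  98  85  90  76  71  96  51  58  58  57  56  57  58  63  64  66  65
 -72  87  47  42  65  81  69  45  52 116 149  51  56  57  58  57  58  57  60  59
```

```bash
python3 - <<'E'
from h import *
p,E=pose("h2"); R=E@T0; org=p+R@[0,0,.019]-R@np.array([-.112,0,.030])
ci=imaging.camera_info("scene"); g=cv2.imread("pics/f_scene.png",0)
def pj(l): c=ci['R']@(org+R@(np.array(l)*1e-3))+ci['t']; return np.array([ci['fx']*c[0]/c[2]+ci['cx'],ci['fy']*c[1]/c[2]+ci['cy']])
for l in ((36,57,3),(72,21,3),(55,40,3),(72,-57,3),(36,57,24),(72,21,24),(54,28,12),(41,41,12),(63,12,12)): print(l,pj(l).round(1))
u,v=pj((52,25,12)).astype(int)
print("cols",u-19,"..")
for r in range(v-13,v+17): print(r,' '.join("%3d"%x for x in g[r,u-19:u+25]))
E
```

```text
(36, 57, 3) [244.6 229.7]
(72, 21, 3) [224.2 230.2]
(55, 40, 3) [234.4 230.5]
(72, -57, 3) [203.9 212.2]
(36, 57, 24) [243.8 225.3]
(72, 21, 24) [223.1 225.9]
(54, 28, 12) [231.  225.5]
(41, 41, 12) [238.4 225.3]
(63, 12, 12) [224. 224.]
cols 211 ..
211 129 129 130 131 130 130 128 128 129 130 131 137 152 168 198 212 212 211 213 210 209 211 214 210 209 209 206 209 212 212 212 211 212 212 208 206 207 206 206 208 211 209 211 211
212 131 128 131 132 130 129 129 129 128 128 134 161 190 203 205 209 212 210 211 209 211 211 210 208 210 210 206 206 208 213 212 209 211 210 210 210 205 206 203 208 212 213 212 209
213 138 132 131 130 131 130 130 126 130 135 163 195 209 210 210 209 209 210 209 210 212 210 210 212 211 211 213 208 205 210 209 210 211 209 212 208 211 204 206 208 209 210 210 210
214 156 136 132 131 133 131 128 132 137 161 193 207 209 212 211 211 209 211 209 213 210 209 209 210 209 211 210 211 206 207 208 209 210 211 213 210 210 206 206 205 204 209 210 213
215 182 154 138 133 132 129 135 135 161 194 206 208 211 211 210 213 212 209 209 210 211 212 207 209 209 209 209 212 210 207 206 20
[... 3849 characters left out ...]
 185 184 183 183 186 185 183 185 184 187 183 188 184 186 186 186 184 185 185 185 185 185 186 185 187 187 186 184 184 184 184 185 186 184 186 187 185 185 186 187
238 184 190 186 185 188 184 185 183 186 185 184 187 187 185 184 185 186 184 184 187 187 184 184 185 186 185 187 184 187 186 184 188 185 186 183 186 185 184 185 185 184 184 183 185
239 185 185 187 186 185 186 187 186 187 185 185 184 185 187 185 188 187 185 185 182 185 187 185 186 186 186 186 187 184 185 185 184 183 184 186 187 185 186 185 185 187 183 183 181
240 187 187 187 188 188 184 182 186 183 185 185 186 188 187 185 185 185 187 186 188 185 186 184 185 185 187 184 182 185 186 183 186 186 187 186 187 184 187 185 184 181 166 158 157
```

The pixels show five ball highlights gathered at the pouring lip: (230,219), (247,219), (225,224), (234,224) and (242,224). I'll hand in.

```bash
python3 -c "
from plant import ctrl, imaging
print(ctrl.sense()['clock']); print(ctrl.finish_job())"
```

```text
41.8583
the job is handed in; nothing more can be done
None
```

The job is handed in at 41.9 s: the scoop is back flat in the bin, the tray is held in the air tilted 25°, and five ball highlights show at its pouring corner; I viewed 11 pictures against the limit of 10, and did not check the counter, forceps and vials again at the end.

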